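# Pack the square sample bottles in the carrier and wedge the row tight

### The arm

A 6-joint arm with a two-finger parallel gripper is mounted at the origin on the work surface. World frame = base frame: x ahead of the robot, y to its left, z up, the work surface at z = 0. Lengths are in mm, angles in degrees, forces in N, time in s.
With the tool pointing down it reaches from about 350 to 875 mm from the base axis. Payload 4.2 kg.
Tool frame: the origin (TCP) lies at the very end of the fingers, on their centre line; the grasp point (between the pads) lies 19 mm behind it; z points along the fingers, y is the line along which they close (so a half turn about z gives the same grasp; the last joint's range is limited). The gripper opens to 85 mm and grips with 20 to 120 N. Pads are 22 mm wide; open, the fingers measure 114 mm over their backs; the gripper's body (76 mm by 85 mm) begins 54 mm behind the grasp point. The pads swing forward as they close: fully open they stand 13 mm farther back than shut.
Start: joints at [84.546, 22.042, 0.453, 0, -68.411, -14.817], TCP at [216.508, 586.279, 231.312] pointing down, gripper open.
Joint ranges: [-179.83, 179.83], [-69.29, 118.12], [-61.27, 80.66], [-181.25, 117.63], [-171.15, -9.14], [-177.46, 177.46]. Speed limits (degrees/s): [159.86, 159.86, 180, 180, 180, 180].

### API

Orientations are given as a 3x3 rotation matrix whose columns are the frame's x, y, z axes.
In Python, from plant import arm, eoat, ik, eyes, order gives the robot as it stands. The module is installed in compiled form; this text tells all that it offers. Calls block until the motion is done:
- arm.move_ptp(position, orientation): joint-space move of the TCP to a pose.
- arm.move_l(position, speed=150, frame=None): straight line of the TCP; frame=None keeps the orientation; speed is the mean speed in mm/s.
- arm.move_joints(angles): joint-space move.
- eoat.grip(opening, squeeze=None): opening from 0.0 (shut) to 1.0 (fully open); squeeze is the grip in N (None keeps the last); returns when the fingers have stopped.
- arm.wait(seconds).
- ik(position, orientation): joint angles nearest the present ones, or None.
- eyes.camera(name): name is "scene" or "top" or "wrist"; returns (picture, depth): 480x640x3 uint8, red, green, blue; 480x640 float32, mm along the optical axis (not along the pixel's ray), 0 where there is no reading.
- eyes.camera_info(name): a dict with "vertical_fov" (degrees; the focal length in pixels is half the picture's height over the tangent of half this angle, whatever the lens; pixels are square), "cx", "cy" (the principal point, pixels), "k1" (the pictures are not rectified: a ray, as slopes to the right and down, at radius r is drawn at 1 + k1 r^2 times it, then the intrinsics apply), "rvec" (rotation vector, rad) and "tvec" (3), from world to camera coordinates, as OpenCV has them. Camera axes: x right, y down, z forward; pixel columns grow to the right and rows downward; lengths in mm; the calibration is good to about 2 mm. A picture is of the moment at which its call begins: read the wrist's pose just before it. camera_info takes no time and is no camera call; for the wrist camera it gives the pose at the moment of the call.
A pose or a line that the arm cannot do raises arm.IKError and nothing moves.
- order.finish_job(): hands the job in; it is judged then, once.
Trained networks look in the newest picture that a camera, given by its name, has taken for a name from the list of things; names that differ only in an ending like _2 or _b are one class to them, and where a whole thing is asked for, a point or a joint stands for the part that bears it (a point fixed in the world has none). Each returns a list of dicts, best first, with "conf" (0 to 1); they miss things now and then, are a little off and sometimes report something else, mostly with a low value. They report only what shows in the picture. A call takes as long as a camera call. They do not tell look-alikes from the thing itself.
- eyes.search_frame(query, camera): "point" ([column, row] in pixels, amid what is visible of it).
- eyes.outline_of(query, camera): "region" (480x640 bool, what is visible of it) and "point" ([column, row] in pixels, amid what is visible of it).
Readings, each from a call of its own:
- arm.read_time(): time.
- arm.read_qpos(): joint angles.
- arm.read_dq(): joint speeds.
- arm.read_effort(): joint torques, N m.
- arm.read_eef_pos(): TCP position.
- arm.read_orientation(): TCP orientation.
- arm.read_ft_force(): force on the tool from outside, world axes, zero at the start.
- arm.read_ft_torque(): the same for the moment, N m.
- arm.read_finger_gap(): opening from 0.0 (shut) to 1.0 (fully open).
- arm.read_finger_force(): force on a finger pad.
Only numpy, scipy, OpenCV 4.12 (cv2) and the standard library are available. Lean on these libraries where they do the work, as an engineer would, in place of code of your own. Each camera call takes 0.05 s, during which the arm holds its last target. There are 200 camera calls.

### The job

Gather the three capped square bottles into the aluminium carrier, standing close together in one row with the tallest at the carrier's high end, the middle one next and the shortest last. Then, with all three in, push the grey wedge nose-down into the gap left between the shortest bottle and the low end until it stands fully home on the carrier floor and the row is tight. Leave the round bottle, the square bottle without a cap and the beaker standing where they are.

Things in the scene. Friction and masses are not known exactly. Their poses are not given: they have to be found in the camera images.
- carrier: Fixed open slippery aluminium trough, outer 168 (x) x 68 (y) mm, walls and floor 4 mm. Origin: centre of underside; x runs along the row from the high end plate (-x, nearer the robot, top at z 98) to the low one (+x, top at 58); long sides 26 high. Inner end faces at x -80 and +80. Bottles and wedge fill it with 2 mm play: final x -60 tall, -20 middle, +20 short, +60 wedge.
- tall_bottle: Loose upright white square plastic bottle, 40 x 40 mm, flat-sided up to its shoulder at 92 mm, then white neck, and a blue screw cap 31 mm across from 4 to 18 mm above the shoulder (overall 110 mm); about 0.12 kg. Origin: centre of its underside, z up, x and y square to its sides. Belongs in the carrier at the high end.
- middle_bottle: Same square capped bottle with the shoulder at 76 mm, overall 94 mm. Origin: centre of its underside, z up. Belongs in the middle of the row.
- short_bottle: Same square capped bottle with the shoulder at 60 mm, overall 78 mm. Origin: centre of its underside, z up. Belongs last in the row, beside the gap for the wedge.
- wedge: Loose grey wedge with slick faces, standing on its nose. Origin: centre of the nose underside, z up. Along its x 20 mm thick at the nose, widening on both faces to 38 at 24 height, then 38 up to 60; 40 wide along y; on top a grip block 24 x 24 mm from 60 to 88. Its x goes along the carrier x, either way round. Pushed down (up to 20 N) it shoves the bottles about 10 mm together.
- round_bottle: Look-alike, does not belong: round white capped bottle, 42 mm across, shoulder at 76 mm, overall 94 mm. Origin: centre of its underside. Leave it.
- open_bottle: Look-alike, does not belong: square white bottle 40 x 40 mm, shoulder at 76 mm, with no cap, only a bare open neck 25 mm across, overall 84 mm. Origin: centre of its underside. Leave it.
- beaker: Bystander: loose glass beaker, 66 mm across the rim, 80 mm high. Origin: centre of its underside. Leave it.
There are look-alikes about, which are no part of the job. Leave any green look-alike of the round_bottle alone.

How it is judged:
By the outcome, as a careful person would: the job done as asked, in the order asked, and still so for the second after the job is handed in, with the robot touching nothing.
It also fails if it takes over 115 s, if anything falls off the work surface, if the arm or the gripper's body presses on something with over 40 N, if the wrist force passes 120 N, or if a joint passes its speed limit or range.

## Working session

There is one attempt and no reset: what is moved stays moved. The work goes in short steps, each a Python script; the robot and the scene stay as the last script left them, time stands still between calls to the robot, and variables do not carry over. Pictures are saved under pics/ and viewed, at most 14 in all, crops included, and the job is handed in when it is done.

```bash
mkdir -p pics; cat > h.py <<'E'
import numpy as np, cv2
from plant import arm, eoat, ik, eyes, order
def snap(cam,name=None):
    i=eyes.camera_info(cam); p,d=eyes.camera(cam)
    if name: cv2.imwrite('pics/'+name+'.png',p[:,:,::-1])
    return p,d,i
def cloud(d,i):
    f=240/np.tan(np.radians(i['vertical_fov'])/2)
    K=np.array([[f,0,i['cx']],[0,f,i['cy']],[0,0,1]])
    v,u=np.mgrid[0:480,0:640]
    n=cv2.undistortPoints(np.stack([u,v],-1).reshape(-1,1,2).astype(float),K,np.array([i['k1'],0,0,0,0.])).reshape(480,640,2)
    P=np.dstack([n[...,0]*d,n[...,1]*d,d]); R=cv2.Rodrigues(np.array(i['rvec'],float))[0]
    W=(P-np.array(i['tvec']).reshape(3))@R
    W[d<=0]=np.nan
    return W
E
python3 - <<'E'
from h import *
for c in ('top','scene'):
    p,d,i=snap(c,c+'1'); print(c,i)
    W=cloud(d,i); np.savez('/tmp/'+c,p=p,W=W)
    for q in ['carrier','tall_bottle','middle_bottle','short_bottle','wedge','round_bottle','open_bottle','beaker']:
        for r in eyes.outline_of(q,c):
            m=r['region']; w=W[m]; w=w[~np.isnan(w[:,0])]
            if len(w)==0: continue
            zt=np.percentile(w[:,2],97); t=w[w[:,2]>zt-8]
            print(q,round(r['conf'],2),np.round(r['point']),'top z %.0f'%zt,np.round(np.median(t,0)))
E
```

```text
top {'vertical_fov': 53.662165672406196, 'cx': 319.0168116534008, 'cy': 234.92462032152423, 'k1': -0.11519337759059331, 'rvec': array([ 2.18142226, -2.22939593,  0.07680659]), 'tvec': array([  16.11384444,  548.11702621, 1062.83422358])}
carrier 0.58 [340. 222.] top z 89 [506. -88.  98.]
tall_bottle 0.81 [440. 276.] top z 112 [ 450. -256.  111.]
middle_bottle 0.74 [143. 254.] top z 97 [512. 401.  94.]
middle_bottle 0.48 [423. 155.] top z 82 [ 717. -234.   80.]
middle_bottle 0.25 [442. 275.] top z 112 [ 450. -256.  111.]
short_bottle 0.6 [195. 292.] top z 81 [427. 276.  78.]
wedge 0.8 [496. 257.] top z 91 [ 488. -392.   88.]
round_bottle 0.83 [447. 226.] top z 97 [ 566. -278.   95.]
round_bottle 0.78 [408. 215.] top z 97 [ 586. -192.   94.]
open_bottle 0.68 [202. 227.] top z 87 [569. 267.  85.]
beaker 0.64 [422. 158.] top z 82 [ 717. -234.   80.]
scene {'vertical_fov': 42.575913238022686, 'cx': 329.31978946560326, 'cy': 231.33412405215404, 'k1': -0.14876799308415764, 'rvec': array([ 0.89730465,  2.52682138, -1.05243388]), 'tvec': array([ 428.88099789, -254.76846261, 1549.61641141])}
carrier 0.93 [312. 207.] top z 92 [504. -84.  92.]
tall_bottle 0.75 [473. 261.] top z 80 [430. 282.  77.]
tall_bottle 0.62 [296. 131.] top z 110 [ 452. -252.  109.]
middle_bottle 0.67 [492. 324.] top z 96 [514. 406.  94.]
short_bottle 0.86 [473. 261.] top z 80 [430. 281.  77.]
wedge 0.88 [250. 115.] top z 89 [ 489. -386.   88.]
round_bottle 0.88 [261. 172.] top z 95 [ 587. -189.   94.]
round_bottle 0.74 [247. 145.] top z 95 [ 568. -274.   93.]
round_bottle 0.55 [415. 297.] top z 85 [572. 271.  83.]
round_bottle 0.3 [314. 207.] top z 92 [504. -84.  92.]
open_bottle 0.69 [414. 297.] top z 85 [572. 271.  83.]
beaker 0.73 [205. 182.] top z 80 [ 711. -230.   78.]
```

View pics/top1.png

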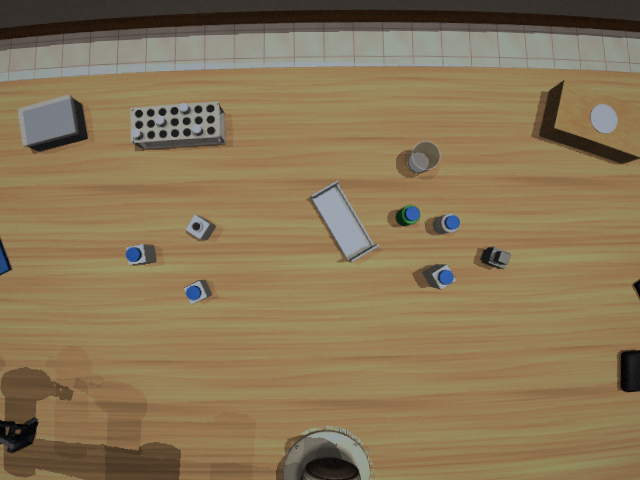

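View pics/scene1.png

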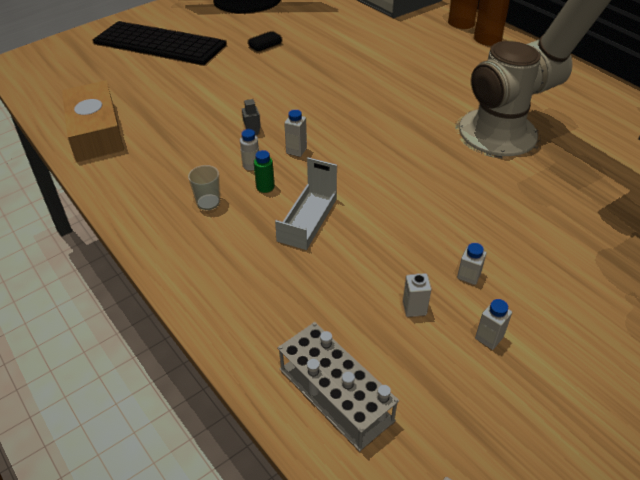

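```bash
python3 - <<'E'
from h import *
z=np.load('/tmp/top.npz'); W=z['W'].reshape(-1,3)
z2=np.load('/tmp/scene.npz'); W2=z2['W'].reshape(-1,3)
def rect(c,r,zl,zh,W=W):
    m=(np.hypot(*(W[:,:2]-c).T)<r)&(W[:,2]>zl)&(W[:,2]<zh)
    q=cv2.minAreaRect(W[m][:,:2].astype(np.float32)); return m.sum(),np.round(q[0],1),np.round(q[1],1),round(q[2],1)
print('tall',rect((450,-256),35,86,97),rect((450,-256),35,104,118))
print('mid',rect((512,401),35,70,81),rect((512,401),35,88,102))
print('short',rect((428,278),35,54,65),rect((428,278),35,72,86))
print('wedge',rect((488,-392),35,54,65),rect((488,-392),35,80,95))
print('carrier',rect((560,-50),140,20,110),'low rim',rect((560,-50),140,20,31),'floor',rect((560,-50),60,2,7),'hi',rect((505,-88),60,90,105),'lo',rect((620,-20),90,50,64))
print('carrier scene',rect((560,-50),140,20,110,W2),'hi',rect((505,-88),60,90,105,W2),'lo',rect((620,-20),90,50,64,W2))
E
```

```text
tall (np.int64(166), array([ 450.9, -255.9]), array([40.4, 40.7]), 28.4) (np.int64(168), array([ 450.1, -257.5]), array([29.8, 29.8]), 76.4)
mid (np.int64(153), array([512.4, 402.2]), array([40.5, 40.3]), 9.5) (np.int64(180), array([512.4, 401.8]), array([30.9, 29.8]), 88.9)
short (np.int64(162), array([427.4, 277. ]), array([40.2, 42.5]), 24.2) (np.int64(175), array([427.9, 276.9]), array([30.5, 29.6]), 65.4)
wedge (np.int64(158), array([ 487.3, -393.7]), array([42.5, 39. ]), 68.0) (np.int64(147), array([ 487.6, -392.5]), array([26.8, 24.7]), 69.3)
carrier (np.int64(700), array([600. , -90.9]), array([167. , 162.1]), 28.4) low rim (np.int64(321), array([600.9, -89.8]), array([160.4, 162.3]), 28.9) floor (np.int64(1116), array([560.4, -51.8]), array([118.4, 115.1]), 17.3) hi (np.int64(69), array([506.1, -87.9]), array([ 4.4, 67.6]), 28.8) lo (np.int64(62), array([648.2,  -8.9]), array([ 4.1, 63.6]), 28.7)
carrier scene (np.int64(2024), array([600.1, -88.9]), array([175.1, 168.2]), 29.2) hi (np.int64(123), array([504.1, -86.5]), array([ 9.5, 68.1]), 28.8) lo (np.int64(131), array([647.7,  -7.7]), array([ 9.6, 68.7]), 27.2)
```

```bash
cat >> h.py <<'E'
def Rz(a):
    a=np.radians(a); c,s=np.cos(a),np.sin(a); return np.array([[c,s,0],[s,-c,0],[0,0,-1.]])
def rect(W,c,r,zl,zh):
    W=W.reshape(-1,3); m=(np.hypot(*(W[:,:2]-c).T)<r)&(W[:,2]>zl)&(W[:,2]<zh)
    q=cv2.minAreaRect(W[m][:,:2].astype(np.float32)); return m.sum(),np.round(q[0],1),np.round(q[1],1),round(q[2],1)
E
python3 - <<'E'
from h import *
z2=np.load('/tmp/scene.npz'); W2=z2['W']; w=W2.reshape(-1,3)
for lo,hi in((3,10),(10,18),(30,40),(45,55)): print(rect(W2,(488,-391),38,lo,hi))
print(arm.read_time(),ik([577,-48,300],Rz(29)),ik([577,-48,300],Rz(209)))
arm.move_ptp([577,-48,300],Rz(29)) if ik([577,-48,300],Rz(29)) is not None else arm.move_ptp([577,-48,300],Rz(209))
p,d,i=snap('wrist','w_car'); W=cloud(d,i); np.savez('/tmp/wcar',W=W,p=p)
print(arm.read_time(),arm.read_eef_pos(),i,'cam',-cv2.Rodrigues(i['rvec'])[0].T@np.array(i['tvec']))
print('hi',rect(W,(505,-88),60,90,105),'lo',rect(W,(648,-9),60,50,64),'rim',rect(W,(577,-48),100,20,30))
E
```

```text
(np.int64(20), array([ 470.4, -373.7]), array([49. , 19.3]), 28.3)
(np.int64(13), array([ 484.6, -371.8]), array([ 6.6, 12.8]), 60.2)
(np.int64(59), array([ 499.1, -380. ]), array([23.5, 46.2]), 29.4)
(np.int64(61), array([ 487.9, -387.6]), array([42.1, 37.9]), 64.8)
0.9 [ 11.26597727  15.26514513   0.44799766   0.         -75.18285253
 107.73402273] [ 11.26597727  15.26514513   0.44799766   0.         -75.18285253
 -72.26597727]
3.5417 [577.08272582 -47.35779236 299.8576094 ] {'vertical_fov': 59.03018169668881, 'cx': 319.6868732007951, 'cy': 241.00774222749186, 'k1': -0.046672954220561294, 'rvec': array([-2.4730024 ,  1.4549665 ,  0.22547545]), 'tvec': array([-319.92502358,  399.54413068,  589.84252512])} cam [644.02901843  -8.51559097 441.65127153]
hi (np.int64(544), array([504.2, -87.3]), array([ 5.2, 68. ]), 28.7) lo (np.int64(392), array([647.1,  -7.9]), array([ 3.4, 68. ]), 29.1) rim (np.int64(1610), array([574.5, -48.1]), array([161. ,  68.4]), 29.1)
```

View pics/w_car.png

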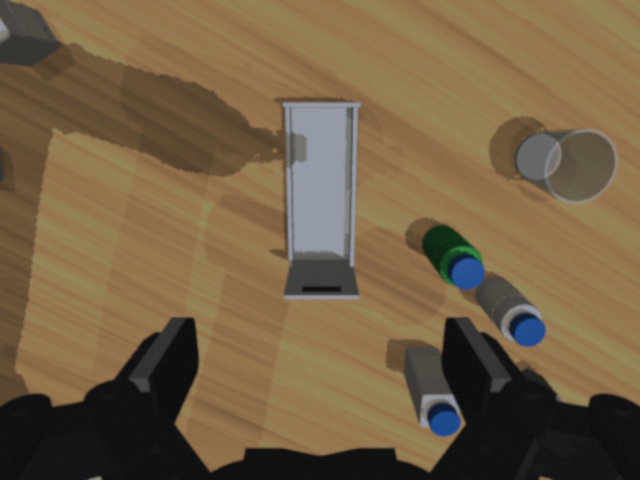

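```bash
cat >> h.py <<'E'
C=np.array([575.65,-47.6]); A=29.0
u=np.array([np.cos(np.radians(A)),np.sin(np.radians(A))])
def nearA(a): return A+(a-A+45)%90-45
def look(c,sh,a,name=None):
    c=np.array(c,float); a=nearA(a); t=np.radians(a); x=np.array([np.cos(t),np.sin(t)])
    arm.move_ptp([*(c-60*x),300],Rz(a)); arm.wait(.2)
    p,d,i=snap('wrist',name); W=cloud(d,i); np.savez('/tmp/wl',W=W,p=p)
    r=rect(W,c,36,sh-6,sh+4); cap=rect(W,c,30,sh+12,sh+24); print('body',r,'cap',cap); return r,W
def pick(c,sh,a,tz,squeeze=40):
    eoat.grip(1.0)
    r,W=look(c,sh,a); n,c,s,a=r; a=nearA(a)
    assert max(abs(s-40.5))<4, s
    arm.move_ptp([*c,sh+80],Rz(a)); arm.move_l([*c,tz],speed=120)
    eoat.grip(0.0,squeeze); print('gap',arm.read_finger_gap(),arm.read_finger_force())
    arm.move_l([*c,tz+150]); print('t',arm.read_time(),arm.read_finger_gap())
def place(xo,tz,gap=0.7):
    q=C+xo*u
    arm.move_ptp([*q,tz+135],Rz(A)); arm.wait(.2); arm.move_l([*q,tz+40],speed=150); arm.move_l([*q,tz+5.5],speed=50)
    print(arm.read_eef_pos(),arm.read_ft_force()); eoat.grip(gap); print(arm.read_eef_pos()); arm.move_l([*q,tz+120]); print('t',arm.read_time())
E
python3 - <<'E'
from h import *
pick((450.9,-255.9),92,28.4,55)
place(-58.5,55)
E
```

```text
body (np.int64(1202), array([ 448.3, -255.6]), array([40.5, 40.2]), 29.3) cap (np.int64(1277), array([ 448.5, -255.7]), array([30.1, 29.9]), 28.3)
gap 0.46185939799127823 45.010600090026855
t 8.525 0.4618011603418485
[524.66104373 -75.92503536  60.51254291] [-0.21546312  0.63839128 -1.51799957]
[524.77492059 -75.93729204  60.86006893]
t 12.4
```

```bash
cat >> h.py <<'E'
def check(things,name=None):
    arm.move_ptp([*(C-60*u),300],Rz(A)); arm.wait(.2)
    p,d,i=snap('wrist',name); W=cloud(d,i); np.savez('/tmp/wc',W=W,p=p)
    v=np.array([-u[1],u[0]])
    for k,xo,sh in things:
        r=rect(W,C+xo*u,34,sh-2,sh+8); print(k,'carrier xy',np.round([(r[1]-C)@u,(r[1]-C)@v],1),r[2],r[3]-A, 'cap z',np.round(np.nanpercentile(W[np.hypot(*(np.moveaxis(W[...,:2]-(C+xo*u),-1,0)))<25][:,2],95),1))
E
python3 - <<'E'
from h import *
check([('tall',-58.5,92)],'w2')
pick((512.4,402),76,9.5,47)
place(-17,47)
check([('tall',-58.5,92),('mid',-17,76)],'w3')
E
```

```text
tall carrier xy [-61.6  -0.2] [46.2 50.3] 0.10000000000000142 cap z 382.9
body (np.int64(1119), array([510.6, 404.3]), array([39.7, 40.1]), 9.4) cap (np.int64(1173), array([510.5, 404.3]), array([30.6, 29.8]), 10.0)
gap 0.46164586963297466 43.841904401779175
t 18.9417 0.46492446079206795
[560.9215749  -55.8347457   52.48128153] [ 0.18492015 -0.4182824  -0.33006869]
[560.98309535 -55.8381917   52.78989511]
t 23.7083
tall carrier xy [-54.5  -0.1] [59.8 50.3] 0.1999999999999993 cap z 382.8
mid carrier xy [-18.1  -0. ] [42.9 39.9] 0.0 cap z 98.2
```

View pics/w3.png

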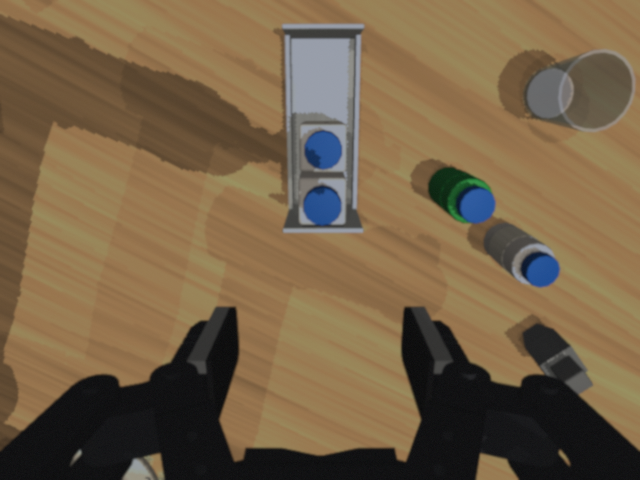

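```bash
python3 - <<'E'
from h import *
pick((427.4,277),60,24.2,32)
place(24,32,0.75)
check([('mid',-18,76),('short',24,60)],'w4')
# wedge views
r,W=look((487.5,-392.5),60,68,'w5')
print(rect(W,(487.5,-392.5),30,80,94))
for lo,hi in((-3,3),(2,8),(8,14),(14,22),(26,50)): print(lo,rect(W,(487.5,-392.5),32,lo,hi))
E
python3 - <<'E'
import cv2,numpy as np
a=cv2.imread('pics/w4.png');b=cv2.imread('pics/w5.png')
cv2.imwrite('pics/w45.png',cv2.resize(np.vstack([a,b]),(600,600*960//640))[:, :][:600] if 0 else np.hstack([a[0:300,200:500],cv2.resize(b,(500,375))[:300]]))
s=cv2.imread('pics/scene1.png')[90:150,215:290]; cv2.imwrite('pics/sw.png',cv2.resize(s,None,fx=8,fy=8,interpolation=cv2.INTER_CUBIC))
E
```

```text
body (np.int64(1046), array([426.1, 279.4]), array([39.6, 40.1]), 24.1) cap (np.int64(1075), array([426. , 279.3]), array([30.2, 29.4]), 24.0)
gap 0.4656768779997124 41.6606068611145
t 29.975 0.46102335434689984
[596.79455168 -35.93693631  37.46162036] [-0.14050346 -0.7027804  -0.9123671 ]
[596.86497334 -35.93773848  37.8209186 ]
t 34.4333
mid carrier xy [-12.3   0.2] [55.7 40.1] 0.3999999999999986 cap z 98.1
short carrier xy [22.9  1.8] [41.6 40.3] 0.0 cap z 82.1
body (np.int64(1175), array([ 485.3, -392. ]), array([40.4, 38.2]), 68.0) cap (np.int64(25), array([ 493.1, -386.8]), array([12.3, 28.2]), 27.9)
(np.int64(888), array([ 485.4, -392.1]), array([23.2, 23.9]), 67.9)
-3 (np.int64(1143), array([ 487.6, -392.5]), array([63.1, 63.1]), 67.6)
2 (np.int64(2), array([ 486.8, -393. ]), array([61.6,  0. ]), 162.6)
8 (np.int64(0), array([0., 0.]), array([0., 0.]), 0.0)
14 (np.int64(0), array([0., 0.]), array([0., 0.]), 0.0)
26 (np.int64(0), array([0., 0.]), array([0., 0.]), 0.0)
```

View pics/w45.png

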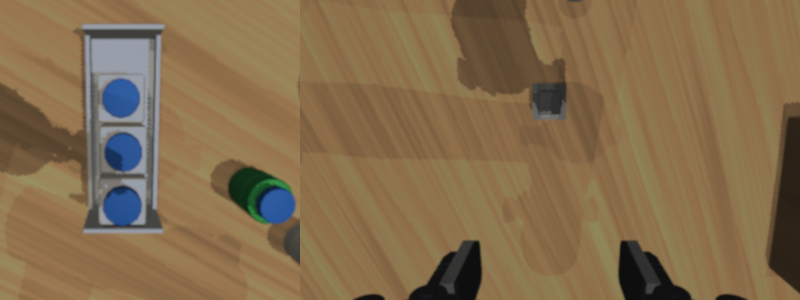

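View pics/sw.png

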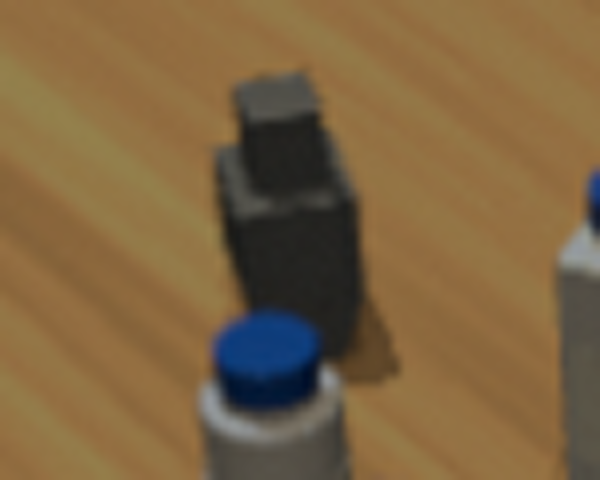

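```bash
python3 - <<'E'
from h import *
i=eyes.camera_info('scene'); f=240/np.tan(np.radians(i['vertical_fov'])/2)
K=np.array([[f,0,i['cx']],[0,f,i['cy']],[0,0,1]])
s=cv2.imread('pics/scene1.png')
im=cv2.resize(s[90:150,215:290],None,fx=8,fy=8,interpolation=cv2.INTER_CUBIC)
im=np.clip(im.astype(float)*2,0,255).astype(np.uint8); out=[]
for xa in (-22,68):
    t=np.radians(xa); X=np.array([np.cos(t),np.sin(t),0]); Y=np.array([-X[1],X[0],0]); o=np.array([487,-392.5,0])
    o2=im.copy()
    for sy in(-20,20):
        P=np.array([o+a*X+sy*Y+[0,0,z] for a,z in((-10,0),(-19,24),(-19,60),(19,60),(19,24),(10,0))])
        q=cv2.projectPoints(P,np.array(i['rvec']),np.array(i['tvec']),K,np.array([i['k1'],0,0,0,0.]))[0].reshape(-1,2)
        cv2.polylines(o2,[np.int32((q-[215,90]+.5)*8)],True,(0,255,255) if sy<0 else (255,255,0),1)
    out.append(o2[:, :400])
cv2.imwrite('pics/ov.png',np.hstack(out))
E
```

```text
(no output)
```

View pics/ov.png

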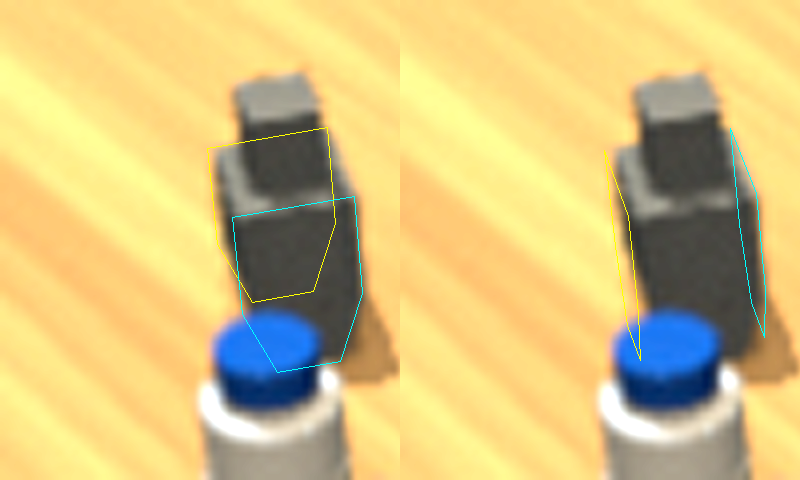

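```bash
python3 - <<'E'
from h import *
c=np.array([485.4,-392.1]); eoat.grip(0.8)
arm.move_ptp([*c,170],Rz(-22)); arm.move_l([*c,62],speed=120)
eoat.grip(0.0,100); print('gap',arm.read_finger_gap(),arm.read_finger_force())
arm.move_l([*c,220])
q=C+60*u
arm.move_ptp([*q,200],Rz(A)); arm.wait(.2); arm.move_l([*q,110],speed=100)
arm.wait(.2);f0=arm.read_ft_force(); print('t',arm.read_time(),f0,arm.read_finger_gap())
z=100
while z>=64:
    arm.move_l([*q,z],speed=30); f=arm.read_ft_force()-f0
    if z<94 : print(z,np.round(arm.read_eef_pos()[2],1),np.round(f,1))
    if f[2]>20: break
    z-=2 if z>72 else 1
print(arm.read_time())
E
```

```text
gap 0.26526955962163945 98.32734704017639
t 49.4333 [ 0.62714929  0.15669348 -2.13537606] 0.2605022899765543
92 91.5 [-2.8 -1.4  0.2]
90 89.5 [-3.3 -1.6  0.1]
88 87.6 [-3.6 -2.3  0.1]
86 85.7 [-4.1 -2.8  1.1]
84 83.8 [-5.7 -3.8  1.4]
82 81.8 [-5.9 -2.9  0.3]
80 79.8 [-5.7 -3.1  0.8]
78 77.8 [-5.7 -3.   0.7]
76 75.8 [-4.7 -3.7  1.7]
74 73.8 [-5.1 -3.2  0.7]
72 71.7 [-4.  -1.7  0.8]
71 70.9 [-5.6 -4.1  1.5]
70 69.9 [-5.2 -4.1  2.4]
69 68.9 [-4.8 -4.1  2.8]
68 68.0 [-5.7 -3.3  1.6]
67 66.9 [-4.9 -2.4  2.6]
66 66.8 [-6.8 -2.6  5.6]
65 66.8 [-8.2 -2.5  9.9]
64 66.7 [-10.3  -2.7  15. ]
55.4167
```

```bash
python3 - <<'E'
from h import *
q=C+60*u
arm.move_l([*q,66],speed=20); eoat.grip(0.75); arm.move_l([*q,200])
arm.move_ptp([*(C-60*u),300],Rz(A)); arm.wait(.2)
p,d,i=snap('wrist','w6'); W=cloud(d,i); v=np.array([-u[1],u[0]])
for k,xo,lo,hi in(('tall',-60,108,122),('mid',-20,92,106),('short',20,76,90),('wedge',60,86,100),('wedge shoulder',60,60,70)):
    r=rect(W,C+xo*u,30,lo,hi); w=W.reshape(-1,3); m=(np.hypot(*(w[:,:2]-r[1]).T)<9)&(w[:,2]>lo)&(w[:,2]<hi)
    print(k,r[0],np.round([(r[1]-C)@u,(r[1]-C)@v],1),r[2],r[3]-A,'z',np.round(np.median(w[m,2]),1))
arm.move_ptp([400,200,350],Rz(A)); snap('scene','s6'); print(arm.read_time())
a=cv2.imread('pics/s6.png')[120:260,200:360]; b=cv2.imread('pics/w6.png')[0:280,220:440]
cv2.imwrite('pics/f.png',np.hstack([cv2.resize(a,(480,420)),cv2.resize(b,(320,420))]))
E
```

```text
tall 1164 [-58.6   0.8] [30.3 29.4] 0.3999999999999986 z 113.4
mid 1629 [-25.8   0.4] [44.5 38.6] -1.1999999999999993 z 97.3
short 1624 [20.9 -0. ] [57.5 39.1] 0.10000000000000142 z 81.1
wedge 1067 [60.   1.7] [23.7 23.9] 0.1999999999999993 z 91.2
wedge shoulder 1629 [55.7  1.8] [46.8 40.5] -0.6000000000000014 z 63.1
59.325
```

View pics/f.png

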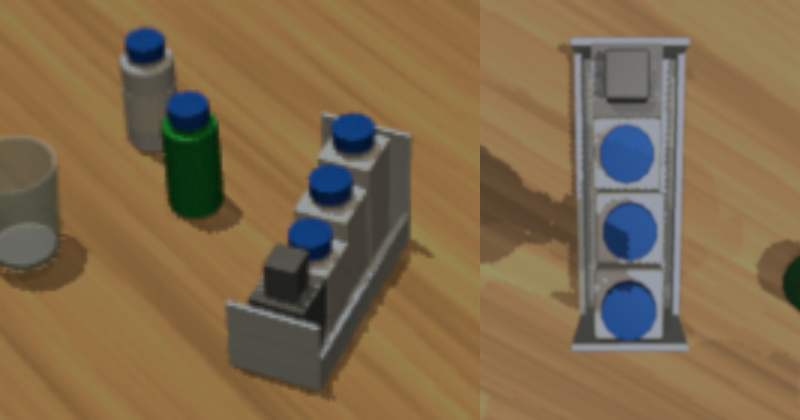

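The final picture shows tall, middle and short from the high end, with the wedge home at the low end. The cap and block tops read 113.4, 97.3, 81.1 and 91.2 mm, so everything is seated on the carrier floor.

```bash
python3 -c "
from h import *
print(order.finish_job())"
```

```text
the job is handed in; nothing more can be done
None
```

The job is handed in: the tall, middle and short bottles stand in order in the carrier with the wedge fully home behind them, the robot was not moved against any look-alike or the beaker, and it took about 59 s.

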